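# Unbolt the craft caddy and hold it up level

### The arm

A 7-joint arm with a two-finger parallel gripper is mounted at the origin on the work surface. World frame = base frame: x ahead of the robot, y to its left, z up, the work surface at z = 0. Lengths are in m, angles in rad, forces in N, time in s.
With the tool pointing down it reaches from about 0.4 to 0.85 m from the base axis. Payload 10.4 kg.
Tool frame: the origin (TCP) lies midway between the tips of the shut fingers; the grasp point (between the pads) lies 19 mm behind it (manip.pinch_z is the distance from the TCP to the grasp point, in m); y points along the fingers, x is the direction in which the jaws open and shut, and the axes are right-handed (so a half turn about y gives the same grasp; the last joint's range is limited). The gripper opens to 85 mm and grips with 20 to 120 N. Pads are 22 mm wide; open, the fingers measure 114 mm over their backs; the gripper's body (76 mm by 85 mm) begins 54 mm behind the grasp point. The pads swing forward as they close: fully open they stand 13 mm farther back than shut.
Start: joints at [1.274, 0.332, -0.065, 1.46, 0.022, 1.35, -0.088], TCP at [0.169, -0.602, 0.231] pointing down, gripper open.
Joint ranges: [-2.6, 2.6], [-0.5, 2.12], [-1.47, 1.34], [0.16, 2.42], [-1.27, 4.41], [0.06, 2.06], [-2.6, 2.6]. Speed limits (rad/s): [2.22, 2.22, 2.79, 2.79, 3.14, 3.14, 3.14].

### API

Orientations are given as a unit quaternion [x, y, z, w].
In Python, from workcell import manip gives the robot as it stands.
- The arm moves only by the shell command python3 -m pendant 'ROWS' [OPENING] [FORCE]. ROWS is a JSON object of lists of equal length, an entry for each row: "offset": the shift along the tool's x, y, z scaled (see below), a list of three; "turn": the turn, a rotation vector about the tool's x, y, z scaled (see below), a list of three. A call has 1 to 12 rows; each row is the pose to reach, as a shift and turn from the pose measured when the call began, along the tool's axes at that moment; what a row does not reach only later rows make up. The controller multiplies each number of a shift by 200 mm and each number of a turn by 45 degrees. A row lasts 1/8 s, in which the tool goes at most 62.5 mm and 10.7 degrees, less where a joint would pass 70% of its speed; a pose out of reach is approached as far as the arm can. A call with a number of a shift or a turn outside -1 to 1 is refused whole. A call with a gripper value outside its range is refused whole. OPENING is the opening in per cent of the stroke, from 0 (shut) to 100 (fully open), set as the call begins (- or left out, the last holds). The fingers move at their own pace and stop on an object; FORCE is the grip in N (left out, the last holds). Time passes only in rows, so rows that repeat a pose let the fingers close. It gives the time, the measured TCP pose, the force and the opening at its end, in the units of the state.
- manip.get_obs(): the state, without advancing time (a new reading comes with each control period).
- manip.camera(name): name is "scene" or "side" or "wrist"; returns (picture, depth): 384x512x3 uint8, red, green, blue; 384x512 float32, m along the optical axis (not along the pixel's ray), 0 where there is no reading.
- manip.camera_model(name): a dict with "intrinsics" (3x3 intrinsics, pixels), "R" (3x3) and "t" (3): a world point X has camera coordinates R X + t; the wrist camera has in their place "tool_from_camera" (4x4, takes a point from camera to tool coordinates, whose origin is the TCP and whose axes are the tool frame's). Camera axes: x right, y down, z forward; pixel columns grow to the right and rows downward; lengths in m; the calibration is good to about 2 mm. The wrist camera is an equidistant fisheye: a pixel r from the principal point sees the ray r / f radians off the axis. A picture is of the moment at which its call begins: read the wrist's pose just before it. camera_model takes no time and is no camera call.
- manip.hand_in(): hands the job in, once; it reports no verdict.
The state is a dict: "clock": time; "joint_pos": joint angles; "joint_velocities": joint speeds; "tau": joint torques, N m; "position": TCP position; "ee_rot": TCP orientation; "ft_force": force on the tool from outside, world axes, zero at the start; "torque": the same for the moment, N m; "grip_width": opening from 0.0 (shut) to 1.0 (fully open).
Only numpy, scipy, OpenCV 4.12 (cv2) and the standard library are available. Lean on these libraries where they do the work, as an engineer would, in place of code of your own. Each camera call takes 0.05 s, during which the arm holds its last target. There are 200 camera calls.

### The job

The wooden craft caddy is bolted into its dock on the club table. Draw the dock's sliding bolt all the way out to its open stop while the caddy still sits in the dock, then take the caddy by its handle bar and lift it straight up over the dock until its underside is about 15 cm above the table, level, so that the bottle and jar stay standing in it. Finish while still holding it there, steady and level, with the bolt left fully open and the mug, tape roll and cork paddle left alone.

Things in the scene. Friction and masses are not known exactly. Their poses are not given: they have to be found in the camera images.
- dock: Fixed plywood dock, board 250 x 170 mm (x, y) and 12 mm thick, lying on the table. Origin: centre of the underside, at table height. Four strips 8 mm high locate the caddy with 3 mm of play a side. On the +y side a board 70 mm wide (x) carries an aluminium bolt track, 50 mm wide (x), from y = 81 to y = 196 mm, its top 42 mm above the table. Dock yaw is within about 0.45 rad.
- bolt (a joint): Sliding bolt on the dock, in m: 0 = fully locked, 0.050 = fully drawn out at the open stop. It moves along the dock's +y axis (away from the caddy) and stays where it is left; about 2 N of friction. A flat steel tongue (20 mm wide in x, 6 mm thick, underside 46 mm above the table) reaches over the caddy's +y wall, 24 mm past the wall's outer face at 0; it clears the wall at about 0.03. Starts locked, between 0 and 0.010.
- bolt_grip (a point): Centre of the top face of the bolt's upright black grip, which moves with the bolt: a block 30 mm along the dock's x, 18 mm along the dock's y, 38 mm tall; its top is 90 mm above the table, its foot 52 mm. It is at dock x = 0, y = 110 mm + bolt value. Its axes are the dock's.
- caddy: Loose open wooden caddy, 0.28 to 0.46 kg plus its load: tray 200 x 120 mm (x, y), walls 30 mm high and 5 mm thick, floor 5 mm, two cross walls at x = +-40 mm. Origin: centre of its underside; z up. It sits in the dock with its axes nearly along the dock's, underside 12 mm above the table.
- caddy_handle (a point): Centre of the caddy's handle bar: a straight wooden bar along the caddy's x, 92 mm long, 18 mm wide (y), 22 mm high, 105 mm above the caddy's underside, over the caddy's middle, on two upright posts at x = +-40 mm (8 mm thick in x). Its axes are the caddy's.
- glue_bottle: Loose closed white bottle, 40 mm diameter, 85 mm high, 0.07 to 0.14 kg, standing in the +x end compartment of the caddy (near caddy x = +69 mm). Origin: centre of its underside; z along its axis.
- paint_jar: Loose closed jar, 44 mm diameter, 58 mm high, 0.07 to 0.14 kg, standing in the -x end compartment of the caddy (near caddy x = -69 mm). Origin: centre of its underside; z along its axis.
- mug: Bystander: white mug, 80 mm diameter, 90 mm high, handle at its +y. Origin: centre of its underside. Leave alone.
- tape_roll: Bystander: roll of tape lying flat, 90 mm diameter, 24 mm high. Origin: centre of its underside. Leave alone.
- paddle: Bystander: round cork paddle lying flat, 150 mm disc, 12 mm thick, with a handle to 160 mm along its +x. Origin: centre of the disc's underside. Leave alone.
Not all that is in view belongs to the job. Several things have the shape of the caddy; the one meant has the colours described above. What is shaped like the glue_bottle but red is not meant.

How it is judged:
On the way:
1. the bolt is drawn out to its open stop while the caddy still sits in the dock (value of joint bolt above 0.045 m and height (world z) of caddy below 0.025 m), for 0.2 s.
At the end, for the whole second after the job is handed in: Held by the fingers alone, underside 115-195 mm above the table, middle within 60 mm of the dock's middle, tilt under 0.12 rad, still (0.03 m/s, 0.2 rad/s); bolt past 0.045 m; bottle and jar standing (tilt under 0.2 rad) on the floor of their own ends of the caddy (height (world z) of caddy between 0.115 and 0.195 m and horizontal distance between caddy and dock below 0.06 m and angle between caddy's own z axis and vertical below 0.12 rad and linear speed of caddy below 0.03 m/s and angular speed of caddy below 0.2 rad/s and contact force between the fingers and caddy above 2 N and contact force between caddy and dock below 0.2 N and contact force between caddy and mug below 0.2 N and contact force between caddy and tape_roll below 0.2 N and contact force between caddy and paddle below 0.2 N and value of joint bolt above 0.045 m and angle between each of glue_bottle, paint_jar's own z axis and vertical below 0.2 rad and z of glue_bottle in the frame of caddy between 0 and 0.012 m and x of glue_bottle in the frame of caddy above 0.04 m and z of paint_jar in the frame of caddy between 0 and 0.012 m and x of paint_jar in the frame of caddy below -0.04 m); the arm keeps its last pose, push and grip.
It fails at once if the caddy is tipped more than 0.35 rad (angle between caddy's own z axis and vertical above 0.35 rad).
It fails at once if the bottle or the jar is tipped more than 0.5 rad (angle between any of glue_bottle, paint_jar's own z axis and vertical above 0.5 rad).
It fails at once if the mug, the tape roll or the paddle is moved more than 30 mm (distance of any of mug, tape_roll, paddle from where it was at the start of the episode above 0.03 m).
It also fails if it takes over 48 s, if anything falls off the work surface, if the arm or the gripper's body presses on something with over 40 N, if the wrist force passes 120 N, or if a joint passes its speed limit or range.

## Working session

There is one attempt and no reset: what is moved stays moved. The work goes in short steps, Python scripts to look and compute and a shell command to move; the robot and the scene stay as the last step left them, time stands still between calls to the robot, and variables do not carry over. Pictures are saved under pics/ and viewed, about 8 in all and at most 12, crops included, and the job is handed in when it is done.

```bash
ls; mkdir -p pics
python3 - <<'E'
from workcell import manip
import cv2,numpy as np
o=manip.get_obs()
for k in o: print(k,np.round(o[k],3))
ims=[]
for n in ["scene","side"]:
    p,d=manip.camera(n); cv2.imwrite(f"pics/{n}0.png",p[:,:,::-1]); np.savez(f"pics/{n}0.npz",p=p,d=d)
    m=manip.camera_model(n); print(n,{k:np.round(v,3).tolist() for k,v in m.items()})
E
```

```text
pics
clock 0.0
joint_pos [ 1.274  0.333 -0.065  1.461  0.022  1.35  -0.089]
joint_velocities [ 0.001 -0.     0.002  0.001  0.001 -0.001  0.001]
tau [-0.0000e+00 -6.2543e+01  4.9000e-02 -3.9161e+01  1.6000e-02  1.0000e-02
 -0.0000e+00]
position [ 0.169 -0.601  0.231]
ee_rot [-0.563  0.428 -0.427  0.564]
ft_force [0.582 0.357 0.064]
torque [-0.013 -0.02   0.042]
grip_width 1.003
scene {'intrinsics': [[484.414, 0.0, 259.101], [0.0, 484.414, 187.325], [0.0, 0.0, 1.0]], 'R': [[0.559, 0.829, 0.007], [0.436, -0.287, -0.853], [-0.706, 0.479, -0.522]], 't': [-0.266, -0.121, 1.862]}
side {'intrinsics': [[400.883, 0.0, 259.623], [0.0, 400.883, 191.984], [0.0, 0.0, 1.0]], 'R': [[-0.804, -0.594, -0.007], [-0.45, 0.617, -0.645], [0.388, -0.515, -0.764]], 't': [0.42, 0.27, 0.984]}
```

View pics/scene0.png

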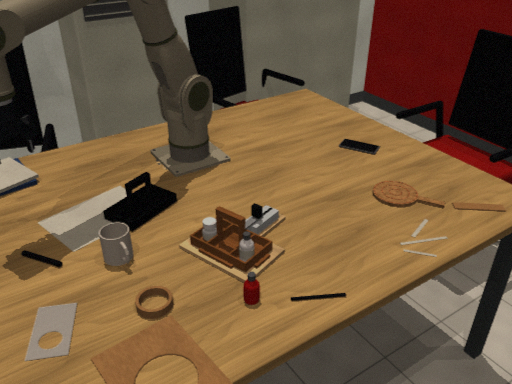

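View pics/side0.png

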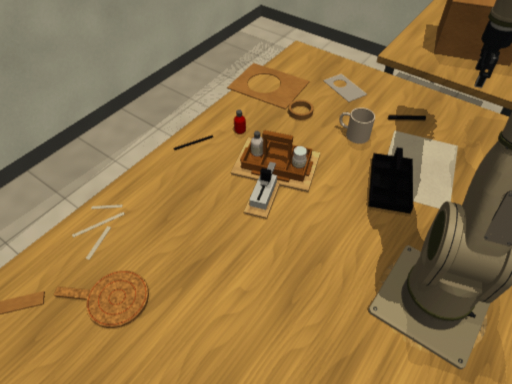

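The scene view has two caddy shapes: brown wooden at (235,240) and black at (140,205). The brown one fits, since it sits in the plywood dock with the bolt track (grip at 258,211) and holds a white bottle and jar. The red bottle at (251,290) is the decoy. I'll measure and confirm with a crop.

```bash
cat > h.py <<'E'
import numpy as np,cv2
from workcell import manip
def cloud(n,d):
    m=manip.camera_model(n);K=np.array(m["intrinsics"]);R=np.array(m["R"]);t=np.array(m["t"])
    v,u=np.mgrid[0:d.shape[0],0:d.shape[1]]
    C=np.stack([(u-K[0,2])/K[0,0]*d,(v-K[1,2])/K[1,1]*d,d],-1)
    P=(C-t)@R; P[d==0]=np.nan
    return P
def ray(n,u,v,z):
    m=manip.camera_model(n);K=np.array(m["intrinsics"]);R=np.array(m["R"]);t=np.array(m["t"])
    r=R.T@np.linalg.solve(K,[u,v,1]);c=-R.T@t
    return c+r*(z-c[2])/r[2]
def proj(n,X):
    m=manip.camera_model(n);c=np.array(m["intrinsics"])@(np.array(m["R"])@X+np.array(m["t"]));return c[:2]/c[2]
E
python3 - <<'E'
from h import *
B={"scene":(175,195,295,285),"side":(225,125,330,220)}
ims=[]
for n in B:
    f=np.load(f"pics/{n}0.npz");p,d=f["p"],f["d"];P=cloud(n,d)
    x0,y0,x1,y1=B[n];p=p[y0:y1,x0:x1];P=P[y0:y1,x0:x1]
    ims.append(cv2.resize(p,(480,390),interpolation=cv2.INTER_CUBIC)[:, :, ::-1])
    hsv=cv2.cvtColor(p,cv2.COLOR_RGB2HSV);z=P[...,2]
    print(n,"table z",np.nanmedian(z[:8]))
    # handle: brown, high
    def rep(nm,m):
        Q=P[m]
        if len(Q)<4: print(nm,len(Q));return
        r=cv2.minAreaRect((Q[:,:2]*1000).astype(np.float32));c=Q.mean(0)
        w,v=np.linalg.eigh(np.cov(Q[:,:2].T));print(nm,len(Q),np.round(c,4),"rect",np.round(r[0],1),np.round(r[1],1),"ax deg",round(np.degrees(np.arctan(v[1,1]/v[0,1])),1),"z",np.round(np.percentile(Q[:,2],[5,95]),3))
    br=(hsv[...,1]>90)
    rep("handle",br&(z>.10)&(z<.14))
    rep("handletop",br&(z>.122)&(z<.14))
    rep("black",(hsv[...,2]<60)&(hsv[...,1]<120)&(z>.055)&(z<.1))
    rep("blacktop",(hsv[...,2]<60)&(z>.084)&(z<.096))
    rep("board",(z>.006)&(z<.017))
    rep("track",(hsv[...,1]<60)&(z>.036)&(z<.047))
h=max(i.shape[0] for i in ims)
o=np.vstack([ims[0][:300],ims[1][:300]]) if 0 else np.hstack([cv2.resize(i,(400,330)) for i in ims])
cv2.imwrite("pics/crop1.png",o)
E
```

```text
scene table z -0.000436790635850751
handle 320 [ 0.5835 -0.1667  0.1204] rect [ 593.2 -160.2] [127.6  23.9] ax deg 19.8 z [0.105 0.129]
handletop 168 [ 0.5804 -0.1652  0.1269] rect [ 577.7 -165.1] [94.7 22.9] ax deg 19.3 z [0.123 0.13 ]
black 139 [ 0.6205 -0.1162  0.0804] rect [ 652.1 -146.4] [ 44.8 309.8] ax deg -37.2 z [0.059 0.098]
blacktop 96 [ 0.5841 -0.1191  0.0893] rect [ 626.6 -177.9] [116.7 308.9] ax deg -45.6 z [0.084 0.094]
board 1324 [ 0.6085 -0.1592  0.0123] rect [ 475.5 -128.8] [445.8 308.1] ax deg 72.7 z [0.008 0.017]
track 343 [ 0.5503 -0.0633  0.0414] rect [557.8 -85.7] [176.3 232. ] ax deg -75.1 z [0.038 0.046]
side table z 0.0005898686015294186
handle 294 [ 0.5766 -0.16    0.1208] rect [ 595.  -159.7] [128.7  31.6] ax deg 15.1 z [0.104 0.13 ]
handletop 165 [ 0.5761 -0.1618  0.1271] rect [ 577.1 -162.9] [91.4 21.7] ax deg 19.1 z [0.123 0.13 ]
black 124 [ 0.5481 -0.059   0.0791] rect [590.2 -94.7] [ 29.  162.9] ax deg -43.4 z [0.058 0.094]
blacktop 66 [ 0.5589 -0.0715  0.0897] rect [ 585.  -102.3] [ 32.7 160.7] ax deg -45.9 z [0.085 0.094]
board 1422 [ 0.5511 -0.1077  0.0126] rect [ 561.1 -138.3] [281.9 381.4] ax deg -63.8 z [0.008 0.016]
track 418 [ 0.523 -0.029  0.042] rect [526.7 -82.4] [227.3  71.2] ax deg 86.7 z [0.039 0.045]
```

View pics/crop1.png

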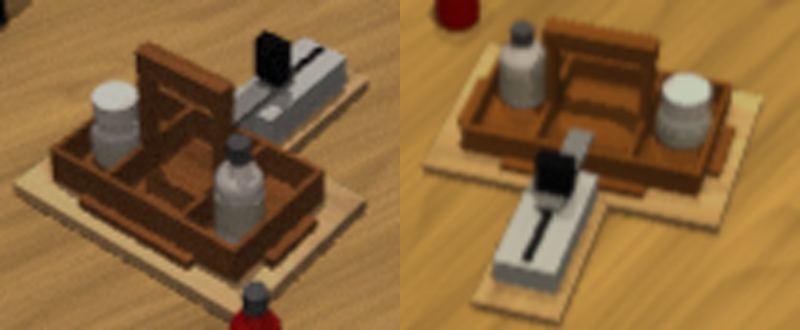

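The crop confirms the brown caddy: white bottle at one end, jar at the other, and the steel tongue over the near wall with the black grip on the track. The handle measures (0.577,-0.164) with yaw about 19.2° in both views. Next I'll refine the grip in the dock frame.

Run:
```python
from h import *
from scipy.spatial.transform import Rotation as Ro
a=np.radians(19.2);ex=np.array([np.cos(a),np.sin(a)]);ey=np.array([-ex[1],ex[0]]);c=np.array([.5774,-.164])
for n in ["scene","side"]:
    f=np.load(f"pics/{n}0.npz");p,d=f["p"],f["d"];P=cloud(n,d);z=P[...,2]
    hsv=cv2.cvtColor(p,cv2.COLOR_RGB2HSV)
    x=(P[...,:2]-c)@ex;y=(P[...,:2]-c)@ey
    m=(abs(x)<.03)&(y>.085)&(y<.15)&(z>.055)&(z<.1)&(hsv[...,2]<90)
    t=m&(z>.083)
    for nm,k in(("grip",m),("top",t)):
        print(n,nm,k.sum(),"x",np.percentile(x[k],[3,50,97]).round(4),"y",np.percentile(y[k],[3,50,97]).round(4),"z",np.percentile(z[k],[3,97]).round(4))
    # track top and the end
    k=(abs(x)<.05)&(y>.08)&(y<.21)&(z>.036)&(z<.047)&(hsv[...,1]<70)
    Q=np.c_[x[k],y[k]];r=cv2.minAreaRect((Q*1000).astype(np.float32));print("track rect",np.round(r,1) if 0 else r)
    # board outer extents
    k=(abs(x)<.15)&(abs(y)<.1)&(z>.007)&(z<.017)
    Q=np.c_[x[k],y[k]];print("board",cv2.minAreaRect((Q*1000).astype(np.float32)), np.percentile(Q,[1,99],axis=0).round(4).tolist())
o=manip.get_obs();T=Ro.from_quat(o["ee_rot"]);print("tool axes cols\n",T.as_matrix().round(3),manip.pinch_z)
print(manip.camera_model("wrist"))
```

```text
scene grip 126 x [-0.0102  0.0079  0.0179] y [0.1057 0.1105 0.1237] z [0.0575 0.0913]
scene top 46 x [-0.0104  0.0064  0.0178] y [0.1066 0.1145 0.1236] z [0.0835 0.0921]
track rect ((4.326904296875, 138.08741760253906), (115.95610046386719, 52.75045394897461), 88.9483413696289)
board ((2.6851959228515625, 6.411384582519531), (187.4031219482422, 252.4021453857422), 89.08294677734375) [[-0.1201, -0.0853], [0.1269, 0.0855]]
side grip 129 x [-0.0132  0.0004  0.0154] y [0.1121 0.1249 0.1279] z [0.0566 0.0919]
side top 59 x [-0.0125  0.0015  0.0156] y [0.1105 0.1205 0.1269] z [0.0834 0.0922]
track rect ((1.2966175079345703, 140.3186798095703), (117.10342407226562, 49.298095703125), 89.82404327392578)
board ((0.8574066162109375, 8.608688354492188), (182.0336151123047, 250.02674865722656), 89.74219512939453) [[-0.1235, -0.0775], [0.1247, 0.0899]]
tool axes cols
 [[ 0.27  -0.     0.963]
 [-0.963  0.001  0.27 ]
 [-0.001 -1.    -0.   ]] 0.0187
{'intrinsics': array([[297.31863964,   0.        , 255.9360939 ],
       [  0.        , 297.31863964, 192.11492073],
       [  0.        ,   0.        ,   1.        ]]), 'tool_from_camera': array([[ 9.99999110e-01, -5.48967634e-04, -1.21615945e-03,
        -8.94153946e-04],
       [ 1.00616790e-03, -2.88394478e-01,  9.57511155e-01,
        -1.42284314e-01],
       [-8.76376302e-04, -9.57511527e-01, -2.88393669e-01,
         7.38581787e-02],
       [ 0.00000000e+00,  0.00000000e+00,  0.00000000e+00,
         1.00000000e+00]])}
```

```bash
cat >> h.py <<'E'
from scipy.spatial.transform import Rotation as Ro
def go(xyz,jaw_deg):
    "print the offset/turn numbers from the present pose to a tool-down pose"
    o=manip.get_obs();R=Ro.from_quat(o["ee_rot"]);M=R.as_matrix()
    a=np.radians(jaw_deg);x=np.array([np.cos(a),np.sin(a),0]);y=np.array([0,0,-1.]);T=np.c_[x,y,np.cross(x,y)]
    print("t",round(o["clock"],2),"pos",np.round(o["position"],4),"ft",np.round(o["ft_force"],1),"w",round(o["grip_width"],3))
    print("offset",np.round(M.T@(np.array(xyz)-o["position"])/.2,3),"turn",np.round(Ro.from_matrix(M.T@T).as_rotvec()/(np.pi/4),3))
a=np.radians(19.2);EX=np.array([np.cos(a),np.sin(a),0]);EY=np.array([-EX[1],EX[0],0]);C=np.array([.5774,-.164,0])
E
python3 -m pendant '{"offset":[[-0.18,0,0.21],[-0.36,0,0.42],[-0.54,0,0.63],[-0.71,0,0.84],[-0.71,0,0.84]],"turn":[[0,-0.07,0],[0,-0.07,0],[0,-0.07,0],[0,-0.07,0],[0,-0.07,0]]}' 60 60
python3 - <<'E'
from h import *
go(C+.003*EX+.117*EY+[0,0,.2],-71)
E
```

```text
clock: 0.72
position: [0.2952, -0.4158, 0.2309]
ee_rot: [-0.576, 0.41, -0.409, 0.577]
ft_force: [0.4, -0.6, 0.5]
grip_width: 0.598
t 0.72 pos [ 0.2952 -0.4158  0.2309] ft [ 0.4 -0.6  0.5] w 0.598
offset [-1.309  0.158  1.762] turn [-0.001  0.005 -0.002]
```

```bash
python3 -m pendant '{"offset":[[-0.16,0,0.22],[-0.32,0,0.44],[-0.49,0,0.66],[-0.65,0,0.88],[-0.65,0,0.88]],"turn":[[0,0,0],[0,0,0],[0,0,0],[0,0,0],[0,0,0]]}'
python3 -m pendant '{"offset":[[-0.16,0,0.22],[-0.32,0,0.44],[-0.49,0,0.66],[-0.65,0,0.88],[-0.65,0,0.88],[-0.65,0,0.88]],"turn":[[0,0,0],[0,0,0],[0,0,0],[0,0,0],[0,0,0],[0,0,0]]}'
python3 - <<'E'
from h import *
go(C+.003*EX+.117*EY+[0,0,.2],-71)
o=manip.get_obs();p,d=manip.camera("wrist");cv2.imwrite("pics/w1.png",p[:,:,::-1]);np.savez("pics/w1.npz",p=p,d=d,pos=o["position"],q=o["ee_rot"])
E
```

```text
clock: 1.35
position: [0.4205, -0.232, 0.2313]
ee_rot: [-0.577, 0.408, -0.407, 0.579]
ft_force: [0.2, -0.5, 0.2]
grip_width: 0.598
clock: 2.1
position: [0.5424, -0.0524, 0.2313]
ee_rot: [-0.577, 0.409, -0.408, 0.578]
ft_force: [-0.1, -0.3, -0.2]
grip_width: 0.601
t 2.1 pos [ 0.5424 -0.0524  0.2313] ft [-0.1 -0.3 -0.2] w 0.601
offset [-0.     0.156 -0.003] turn [-0.     0.011 -0.003]
```

View pics/w1.png

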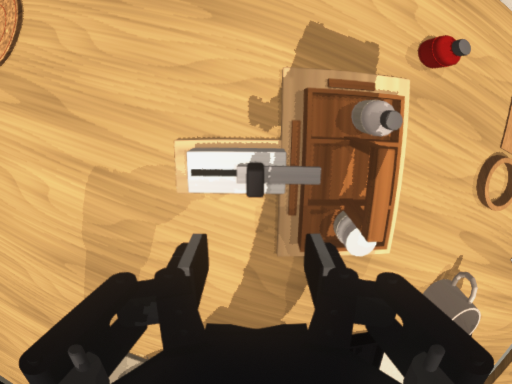

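The wrist view shows the black grip at (255,180), centred between the fingers (columns about 190–320), with the tongue reaching right over the caddy wall. I'll cast rays from the grip top as a check.

```bash
cat >> h.py <<'E'
def wray(u,v,z,pos,q):
    m=manip.camera_model("wrist");K=m["intrinsics"];T=np.array(m["tool_from_camera"])
    x,y=(u-K[0,2])/K[0,0],(v-K[1,2])/K[1,1];r=np.hypot(x,y);s=np.sin(r)/max(r,1e-9)
    R=Ro.from_quat(q).as_matrix();d=R@T[:3,:3]@np.array([x*s,y*s,np.cos(r)]);c=R@T[:3,3]+pos
    return c+d*(z-c[2])/d[2]
E
python3 - <<'E'
from h import *
f=np.load("pics/w1.npz");p=f["p"];hsv=cv2.cvtColor(p,cv2.COLOR_RGB2HSV)
m=np.zeros(p.shape[:2],bool);m[155:202,240:272]=hsv[155:202,240:272,2]<45
n,l,s,c=cv2.connectedComponentsWithStats(m.astype(np.uint8));i=1+s[1:,4].argmax();print(s[i],c[i])
x,y,w,h=s[i,:4]
for u,v in((x,y),(x+w,y),(x,y+h),(x+w,y+h)):
    X=wray(u-.5,v-.5,.09,f["pos"],f["q"])-C;print(u,v,"dock x,y",round(X@EX,4),round(X@EY,4), "depth",f["d"][min(v,y+h-2),u-1])
E
```

```text
[249 164  14   7  78] [255.78205128 166.38461538]
249 164 dock x,y 0.0212 0.1257 depth 0.31732696
263 164 dock x,y 0.0213 0.1121 depth 0.3190585
249 171 dock x,y 0.0143 0.1257 depth 0.29093742
263 171 dock x,y 0.0143 0.1121 depth 0.2919218
```

```bash
python3 -m pendant '{"offset":[[-0.005,0.25,-0.01],[-0.005,0.5,-0.01],[-0.005,0.7,-0.01],[-0.005,0.8,-0.01],[-0.005,0.855,-0.01],[-0.005,0.855,-0.01]],"turn":[[0,0,0],[0,0,0],[0,0,0],[0,0,0],[0,0,0],[0,0,0]]}'
python3 -m pendant '{"offset":[[0,0,0],[0,0,0],[0,0,0],[0,0,0],[0,0,0],[0,0,0],[0,0,0],[0,0,0]],"turn":[[0,0,0],[0,0,0],[0,0,0],[0,0,0],[0,0,0],[0,0,0],[0,0,0],[0,0,0]]}' 0 40
python3 - <<'E'
from h import *
go(C+.165*EY+[0,0,.06],-71)
X=manip.get_obs()["position"]-C;print(X@EX,X@EY)
E
```

```text
clock: 2.9
position: [0.5403, -0.0526, 0.0608]
ee_rot: [-0.577, 0.409, -0.408, 0.578]
ft_force: [0.5, 0.1, 1.0]
grip_width: 0.598
clock: 3.9
position: [0.5411, -0.0527, 0.062]
ee_rot: [-0.576, 0.408, -0.409, 0.578]
ft_force: [-1.9, -0.0, 6.1]
grip_width: 0.203
t 3.9 pos [ 0.5411 -0.0527  0.062 ] ft [-1.9 -0.   6.1] w 0.203
offset [-0.24   0.01  -0.011] turn [-0.003  0.008 -0.001]
0.002295813969065655 0.11703168429914085
```

```bash
python3 -m pendant '{"offset":[[-0.03,-0.01,0],[-0.06,-0.01,0],[-0.1,-0.01,0],[-0.14,-0.01,0],[-0.17,-0.01,0],[-0.2,-0.01,0],[-0.21,-0.01,0],[-0.21,-0.01,0]],"turn":[[0,0,0],[0,0,0],[0,0,0],[0,0,0],[0,0,0],[0,0,0],[0,0,0],[0,0,0]]}'
python3 - <<'E'
from h import *
go(C+.165*EY+[0,0,.06],-71)
X=manip.get_obs()["position"]-C;print(X@EX,X@EY)
E
```

```text
clock: 4.9
position: [0.5271, -0.012, 0.0623]
ee_rot: [-0.576, 0.409, -0.409, 0.579]
ft_force: [12.3, 4.6, -28.1]
grip_width: 0.203
t 4.9 pos [ 0.5271 -0.012   0.0623] ft [ 12.3   4.6 -28.1] w 0.203
offset [-0.024  0.012 -0.012] turn [-0.004  0.009 -0.003]
0.0024734859932481618 0.16014023019389872
```

```bash
python3 -m pendant '{"offset":[[-0.01,0.005,0.004],[-0.02,0.005,0.004],[-0.03,0.005,0.004],[-0.03,0.005,0.004]],"turn":[[0,0,0],[0,0,0],[0,0,0],[0,0,0]]}'
python3 - <<'E'
from h import *
go(C+.165*EY+[0,0,.06],-71)
o=manip.get_obs();X=o["position"]-C;F=o["ft_force"];print(X@EX,X@EY,"F dock x,y",F@EX,F@EY)
E
```

```text
clock: 5.4
position: [0.5265, -0.0096, 0.0621]
ee_rot: [-0.576, 0.408, -0.411, 0.577]
ft_force: [1.3, -12.0, 1.0]
grip_width: 0.203
t 5.4 pos [ 0.5265 -0.0096  0.0621] ft [  1.3 -12.    1. ] w 0.203
offset [-0.013  0.01  -0.014] turn [-0.004  0.005  0.003]
0.002717300313018589 0.16250487482577275 F dock x,y -2.7162883033196303 -11.73868423411695
```

Axial resistance rose to 12 N after 45.5 mm of travel, so the bolt is at its stop. I'll release and rise.

```bash
python3 -m pendant '{"offset":[[0,0,0],[0,0,0],[0,0,0],[0,0,0],[0,-0.2,0],[0,-0.4,0],[0,-0.55,0],[0,-0.55,0]],"turn":[[0,0,0],[0,0,0],[0,0,0],[0,0,0],[0,0,0],[0,0,0],[0,0,0],[0,0,0]]}' 60
python3 - <<'E'
from h import *
for n in ("scene","side"):
    f=dict(zip("pd",manip.camera(n)));p,d=f["p"],f["d"];np.savez(f"pics/{n}1.npz",**f);P=cloud(n,d);z=P[...,2];hsv=cv2.cvtColor(p,cv2.COLOR_RGB2HSV)
    x=(P-C)@EX;y=(P-C)@EY
    m=(abs(x)<.03)&(y>.085)&(y<.19)&(z>.055)&(z<.1)&(hsv[...,2]<90)
    print(n,"grip",m.sum(),np.percentile(x[m],[3,50,97]).round(4),np.percentile(y[m],[3,50,97]).round(4))
    m=(abs(x)<.05)&(abs(y)<.03)&(z>.122)&(z<.14)&(hsv[...,1]>90)
    print("handle",m.sum(),np.percentile(x[m],[2,50,98]).round(4) if m.any() else"",np.percentile(y[m],[2,50,98]).round(4) if m.any() else"")
o=manip.get_obs();p,d=manip.camera("wrist");cv2.imwrite("pics/w2.png",p[:,:,::-1]);np.savez("pics/w2.npz",p=p,d=d,pos=o["position"],q=o["ee_rot"])
go(C+[0,0,.16],-70.8)
E
```

```text
clock: 6.4
position: [0.5274, -0.0093, 0.1744]
ee_rot: [-0.575, 0.407, -0.412, 0.578]
ft_force: [-0.2, 0.2, 0.2]
grip_width: 0.597
scene grip 126 [-0.0099  0.0059  0.0176] [0.1488 0.1548 0.1669]
handle 167 [-0.0431  0.0043  0.0456] [-0.0112 -0.003   0.0092]
side grip 139 [-0.013   0.0001  0.0159] [0.1546 0.1685 0.1717]
handle 119 [-0.0448 -0.0129  0.0194] [-0.0083  0.0036  0.0108]
t 6.55 pos [ 0.5256 -0.0095  0.1712] ft [-0.1  0.2 -0.9] w 0.597
offset [ 0.814  0.057 -0.01 ] turn [-0.003  0.001  0.002]
```

View pics/w2.png

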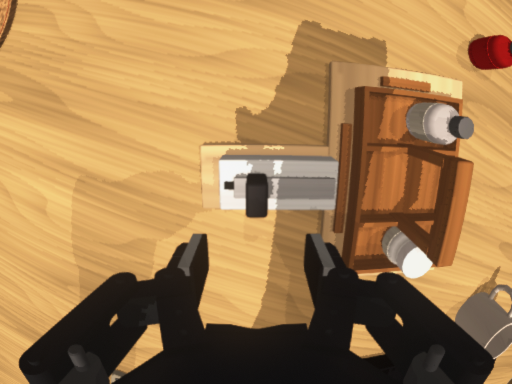

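The tongue is now fully clear of the caddy wall. The grip sits at y≈0.161, with the track centred at 0.139, which puts the bolt at about 0.050. Moving over the handle.

```bash
python3 -m pendant '{"offset":[[0.25,0,0],[0.5,0,0],[0.7,0,-0.005],[0.814,0,-0.005],[0.814,0,-0.005],[0.814,0,-0.005]],"turn":[[0,0,0],[0,0,0],[0,0,0],[0,0,0],[0,0,0],[0,0,0]]}'
python3 - <<'E'
from h import *
go(C+[0,0,.097],-70.8)
E
```

```text
clock: 7.3
position: [0.5782, -0.1616, 0.1712]
ee_rot: [-0.576, 0.408, -0.409, 0.577]
ft_force: [0.8, -0.3, 0.8]
grip_width: 0.602
t 7.3 pos [ 0.5782 -0.1616  0.1712] ft [ 0.8 -0.3  0.8] w 0.602
offset [ 0.01   0.371 -0.009] turn [-0.003  0.004  0.   ]
```

```bash
python3 -m pendant '{"offset":[[0.01,0.15,-0.008],[0.01,0.28,-0.008],[0.01,0.34,-0.008],[0.01,0.37,-0.008],[0.01,0.37,-0.008]],"turn":[[0,0,0],[0,0,0],[0,0,0],[0,0,0],[0,0,0]]}'
python3 -m pendant '{"offset":[[0,0,0],[0,0,0],[0,0,0],[0,0,0],[0,0,0],[0,0,0],[0,0,0],[0,0,0]],"turn":[[0,0,0],[0,0,0],[0,0,0],[0,0,0],[0,0,0],[0,0,0],[0,0,0],[0,0,0]]}' 0 80
python3 - <<'E'
from h import *
go(C+[0,0,.235],-70.8)
E
```

```text
clock: 7.92
position: [0.5778, -0.1636, 0.0976]
ee_rot: [-0.576, 0.408, -0.409, 0.578]
ft_force: [0.5, -0.5, 0.4]
grip_width: 0.596
clock: 8.93
position: [0.5781, -0.1632, 0.0983]
ee_rot: [-0.576, 0.408, -0.409, 0.578]
ft_force: [-2.7, 3.5, 6.5]
grip_width: 0.197
t 8.93 pos [ 0.5781 -0.1632  0.0983] ft [-2.7  3.5  6.5] w 0.197
offset [ 0.003 -0.683 -0.002] turn [-0.004  0.005  0.001]
```

```bash
python3 -m pendant '{"offset":[[0,-0.02,0],[0,-0.04,0],[0,-0.07,0],[0,-0.1,0],[0,-0.14,0],[0,-0.17,0],[0,-0.2,0],[0,-0.2,0]],"turn":[[0,0,0],[0,0,0],[0,0,0],[0,0,0],[0,0,0],[0,0,0],[0,0,0],[0,0,0]]}'
python3 -m pendant '{"offset":[[0,-0.03,0],[0,-0.07,0],[0,-0.12,0],[0,-0.17,0],[0,-0.22,0],[0,-0.27,0],[0,-0.32,0],[0,-0.37,0],[0,-0.42,0],[0,-0.46,0],[0,-0.48,0],[0,-0.48,0]],"turn":[[0,0,0],[0,0,0],[0,0,0],[0,0,0],[0,0,0],[0,0,0],[0,0,0],[0,0,0],[0,0,0],[0,0,0],[0,0,0],[0,0,0]]}'
python3 - <<'E'
from h import *
ims=[]
for n,(x0,y0,x1,y1) in {"scene":(160,150,310,290),"side":(200,70,350,210)}.items():
    p,d=manip.camera(n);P=cloud(n,d);z=P[...,2];hsv=cv2.cvtColor(p,cv2.COLOR_RGB2HSV);x=(P-C)@EX;y=(P-C)@EY
    m=(abs(x)<.03)&(y>.085)&(y<.19)&(z>.055)&(z<.1)&(hsv[...,2]<90)
    print(n,"grip y",np.percentile(y[m],[3,97]).round(4))
    ims.append(cv2.resize(p[y0:y1,x0:x1],(400,373),interpolation=cv2.INTER_CUBIC))
    m=(abs(x)<.11)&(abs(y)<.075)&(z>.13)&(z<.2)&(hsv[...,1]>110)
    Q=np.c_[x,y,z][:0] if 0 else np.stack([x[m],y[m],z[m]],1)
    rim=Q[np.abs(Q[:,2]-np.percentile(Q[:,2],85))<.008];A=np.c_[rim[:,:2],np.ones(len(rim))]
    print("wall pts",len(Q),"z pct",np.percentile(Q[:,2],[2,50,98]).round(4),"x",np.percentile(Q[:,0],[2,98]).round(3),"y",np.percentile(Q[:,1],[2,98]).round(3))
cv2.imwrite("pics/lift.png",np.hstack(ims)[:,:,::-1]);go(C+[0,0,.235],-70.8)
E
```

```text
clock: 9.93
position: [0.5782, -0.1633, 0.1389]
ee_rot: [-0.576, 0.407, -0.41, 0.578]
ft_force: [0.4, 0.3, -6.0]
grip_width: 0.197
clock: 11.42
position: [0.5779, -0.1633, 0.2351]
ee_rot: [-0.576, 0.407, -0.41, 0.578]
ft_force: [0.1, -0.2, -6.0]
grip_width: 0.197Traceback (most recent call last):
  File "<stdin>", line 6, in <module>
    return _quantile_unchecked(
        a, q, axis, out, overwrite_input, method, keepdims, weights)
    return _ureduce(a,
                    func=_quantile_ureduce_func,
    ...<5 lines>...
                    overwrite_input=overwrite_input,
                    method=method)
    r = func(a, **kwargs)
    result = _quantile(arr,
                       quantiles=q,
    ...<2 lines>...
                       out=out,
                       weights=wgt)
    slices_having_nans = np.isnan(arr[-1, ...])
                                  ~~~^^^^^^^^^
IndexError: index -1 is out of bounds for axis 0 with size 0
```

Run:
```python
from h import *
ims=[]
for n,(x0,y0,x1,y1) in {"scene":(160,130,310,270),"side":(200,70,350,210)}.items():
    p,d=manip.camera(n);P=cloud(n,d);z=P[...,2];hsv=cv2.cvtColor(p,cv2.COLOR_RGB2HSV);x=(P-C)@EX;y=(P-C)@EY
    m=(abs(x)<.03)&(y>.085)&(y<.19)&(z>.055)&(z<.1)&(hsv[...,2]<90)
    if m.any(): print(n,"grip y",np.percentile(y[m],[3,97]).round(4))
    ims.append(cv2.resize(p[y0:y1,x0:x1],(400,373),interpolation=cv2.INTER_CUBIC))
    k=(abs(x)<.12)&(abs(y)<.08)&(hsv[...,1]>90)&(z>.11)&(z<.195)
    print(n,"caddy z",np.percentile(z[k],[2,50,98]).round(4))
    for s in(-1,1):
        e=k&(s*x>.06);print(" end",s,"n",e.sum(),"z low/high",np.percentile(z[e],[3,97]).round(4) if e.any() else "")
cv2.imwrite("pics/lift.png",np.hstack(ims)[:,:,::-1]);go(C+[0,0,.235],-70.8)
```

```text
scene caddy z [0.1498 0.165  0.1817]
 end -1 n 232 z low/high [0.1507 0.1795]
 end 1 n 550 z low/high [0.1504 0.1797]
side grip y [0.1573 0.1723]
side caddy z [0.15   0.1598 0.1819]
 end -1 n 310 z low/high [0.1502 0.1801]
 end 1 n 294 z low/high [0.1505 0.1793]
t 11.57 pos [ 0.5776 -0.1633  0.2345] ft [-0.5  0.2 -6. ] w 0.196
offset [ 0.003 -0.003 -0.002] turn [-0.004  0.005  0.001]
```

View pics/lift.png

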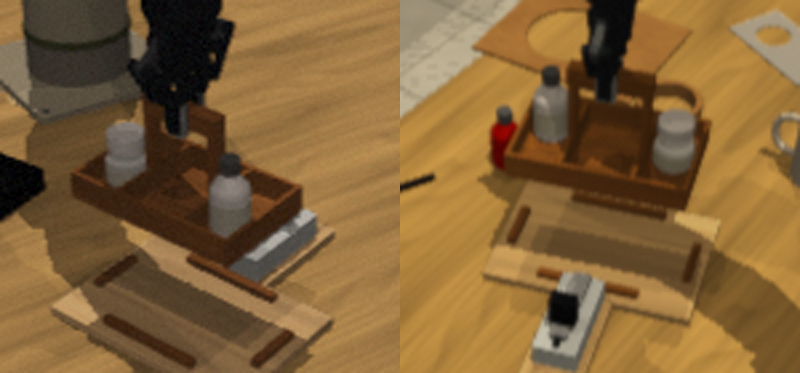

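The caddy hangs level over the dock: underside at 0.150 m, both ends within 1 mm. The bottle and jar are standing and the bolt grip is still out at the same place. Handing in.

Run:
```python
from workcell import manip
print(manip.hand_in())
```

```text
the job is handed in; nothing more can be done
None
```

The bolt is drawn out, and the caddy is held level over the dock with its underside about 15 cm above the table. I handed the job in at about 11.6 s of the 48 s allowed; hand-in reported no verdict.

- **Bolt:** I pulled it about 45 mm by its black grip until the resistance rose to about 12 N, so it is at the open stop. The caddy was still in the dock at that point. The cameras put the grip at dock y ≈ 161 mm, which means about 0.050 m; the uncertainty is a few mm. After the lift, the side view still showed it in the same place.
- **Caddy:** I took the handle bar with an 80 N grip and lifted straight up. The underside measured 0.150 m, with the two ends level to within about 1 mm. The wrist force was a steady −6 N, about 0.6 kg, with nothing else touching.
- **Bottle and jar:** both were standing in their own ends in the last picture.
- **Mug, tape roll and paddle:** I kept the arm away from them, but I did not measure their positions afterwards.

Two things did not go cleanly. My first lift check stopped with an error because the raised caddy hid the grip from the scene camera, so the final bolt check rests on the side view alone. While I was pulling the bolt, a slight upward mismatch briefly loaded the wrist with about 28 N, and I eased it off straight away.

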